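Refill the closet freshener rod and cap it

ROBOT

A 6-joint arm with a two-finger parallel gripper is mounted at the origin on the work surface. World frame = base frame: x ahead of the robot, y to its left, z up, the work surface at z = 0. Lengths are in mm, angles in rad, forces in N, time in s.
With the tool pointing down it reaches from about 275 to 825 mm from the base axis. Payload 4.9 kg.
Tool frame: the origin (TCP) lies between the finger pads; the fingertips stand 17 mm ahead of it and the grasp point (between the pads) lies 2 mm behind it; z points along the fingers, y is the line along which they close (so a half turn about z gives the same grasp; the last joint's range is limited). The gripper opens to 85 mm and grips with 20 to 120 N. Pads are 22 mm wide; open, the fingers measure 114 mm over their backs; the gripper's body (76 mm by 85 mm) begins 54 mm behind the grasp point. The pads swing forward as they close: fully open they stand 13 mm farther back than shut.
Start: joints at [1.181, 0.326, -0.193, 1.052, 0, 1.437], TCP at [139.154, 532.123, 248.281] pointing down, gripper open.
Joint ranges: [-2.65, 2.65], [-0.97, 1.79], [-1.3, 1.35], [-1.93, 2.1], [-1.47, 1.37], [-3.14, 3.14]. Speed limits (rad/s): [2.57, 2.57, 3.14, 3.14, 3.14, 3.14].

INTERFACE

Orientations are given as [roll, pitch, yaw] about the fixed x, y, z axes, in that order (R = Rz(yaw) Ry(pitch) Rx(roll)).
In Python, from bench import move_ptp, movel, move_j, grip, dwell, solve_ik, capture, camera_model, IKError, sign_off, spot_in, regions_of, place_of, read_t, read_qpos, read_joint_velocities, read_effort, read_tcp_pos, read_orientation, read_contact_force, read_wrist_torque, read_opening, read_gripper_force gives the robot as it stands. Calls block until the motion is done:
- move_ptp(position, orientation): joint-space move of the TCP to a pose.
- movel(position, rot=None, max_speed=150, threshold=None): straight line of the TCP; rot=None keeps the orientation; max_speed is the mean speed in mm/s. With threshold (N) it stops when the force on the tool has changed by that much, and returns True; else False.
- move_j(angles): joint-space move.
- grip(opening, effort=None): opening from 0.0 (shut) to 1.0 (fully open); effort is the grip in N (None keeps the last); returns when the fingers have stopped.
- dwell(seconds).
- solve_ik(position, orientation): joint angles nearest the present ones, or None.
- capture(name): name is "scene" or "top" or "wrist"; returns (picture, depth): 480x640x3 uint8, blue, green, red; 480x640 float32, mm along the optical axis (not along the pixel's ray), 0 where there is no reading.
- camera_model(name): a dict with "K" (3x3 intrinsics, pixels), "position" and "rotation" of the camera in the world. Camera axes: x right, y up, looking along -z (the intrinsics and any distortion apply to the point x, -y, -z); pixel columns grow to the right and rows downward; lengths in mm; the calibration is good to about 2 mm. A picture is of the moment at which its call begins: read the wrist's pose just before it. camera_model takes no time and is no camera call; for the wrist camera it gives the pose at the moment of the call.
A pose or a line that the arm cannot do raises IKError and nothing moves.
- sign_off(): hands the job in; it is judged then, once.
Trained networks look in the newest picture that a camera, given by its name, has taken for a name from the list of things; names that differ only in an ending like _2 or _b are one class to them, and where a whole thing is asked for, a point or a joint stands for the part that bears it (a point fixed in the world has none). Each returns a list of dicts, best first, with "score" (0 to 1); they miss things now and then, are a little off and sometimes report something else, mostly with a low value. They report only what shows in the picture. A call takes as long as a camera call.
- spot_in(camera, name): "point" ([x, y, z] in mm, in the coordinates of the camera as it stood for that picture, good to about 4 mm: the middle of the surface that is visible of it).
- regions_of(camera, name): "pixels" (480x640 bool, what is visible of it).
- place_of(camera, name): "point" ([x, y, z] in mm, in the coordinates of the camera as it stood for that picture, good to about 4 mm: a listed point, or the origin of a listed thing).
Readings, each from a call of its own:
- read_t(): time.
- read_qpos(): joint angles.
- read_joint_velocities(): joint speeds.
- read_effort(): joint torques, N m.
- read_tcp_pos(): TCP position.
- read_orientation(): TCP orientation.
- read_contact_force(): force on the tool from outside, world axes, zero at the start.
- read_wrist_torque(): the same for the moment, N m.
- read_opening(): opening from 0.0 (shut) to 1.0 (fully open).
- read_gripper_force(): force on a finger pad.
Only numpy, scipy, OpenCV 4.12 (cv2) and the standard library are available. Lean on these libraries where they do the work, as an engineer would, in place of code of your own. Each camera call takes 0.05 s, during which the arm holds its last target. There are 200 camera calls.

TASK

Refill the closet freshener stand: thread the red-brown cedar block onto the free part of its horizontal rod, in front of the charcoal block already on it, then push the green end cap, open side first, fully home over the rod's tip and let both hang there. Leave the loose black charcoal block standing where it is.

Things in the scene. Friction and masses are not known exactly. Their poses are not given: they have to be found in the camera images.
- rod_tip (a point): Centre of the free end of a level aluminium rod, 22 mm across, 110 mm above the deck, on a fixed white stand. z up; +y runs along the rod from the tip to the post: rod y 0 to 150 mm. A fixed black block (58 mm wide) fills y 120 to 150, so 0 to 120 is free; parts slide on towards +y. Post: y 150 to 180, 137 mm high. Foot plate under the rod, 12 mm high, 100 mm wide.
- cedar: Loose red-brown cedar block, 58 mm wide (x), 30 thick (y), 58 tall (z), upright on the deck. A 42 mm round hole runs right through along y. Origin: centre of block and hole, 29 mm above the deck. Grip from above across x. Either end may go on first. Yaw at start within 30 degrees of the world axes. On the rod it hangs with its origin 10 mm below the rod's axis.
- cap: Loose green plastic cap, 54 mm wide (x), 46 long (y), 54 tall (z), bore level. Bore 42 mm across, 40 deep, open at the white-rimmed +y face; -y closed. Origin: centre of block, on the bore axis, 27 mm above the deck. Grip from above across x. Fully home its origin is 17 mm past the rod tip, hanging 10 mm below the axis; half on, it tips off. Start: +y within 30 degrees of world +y.
- charcoal: Loose black spare charcoal block, same shape and frame as the cedar block; a bystander to be left standing where it is.

How it is judged (in metres and radians):
On the way:
1. the cedar block is threaded on the rod, at least 15 mm behind its tip (block's centre) (x of cedar in the frame of rod_tip between -0.017 and 0.017 m and z of cedar in the frame of rod_tip between -0.02 and 0.017 m and y of cedar in the frame of rod_tip between 0.015 and 0.115 m and angle between the y axis of cedar and the y axis of rod_tip, either way round below 0.3 rad), for 0.2 s.
At the end, for the whole second after the job is handed in: Cedar block threaded on the rod, its centre 38 to 115 mm behind the tip; cap on the tip within 12 mm of fully home (origin 5 to 25 mm behind the tip); both within 17 mm of the rod axis sideways and above, 20 mm below, within 17 degrees of its direction, released and at rest (x of cedar in the frame of rod_tip between -0.017 and 0.017 m and z of cedar in the frame of rod_tip between -0.02 and 0.017 m and y of cedar in the frame of rod_tip between 0.038 and 0.115 m and angle between the y axis of each of cedar, cap and the y axis of rod_tip, either way round below 0.3 rad and x of cap in the frame of rod_tip between -0.017 and 0.017 m and z of cap in the frame of rod_tip between -0.02 and 0.017 m and y of cap in the frame of rod_tip between 0.005 and 0.025 m and linear speed of each of cedar, cap below 0.05 m/s); the robot touches nothing.
It fails at once if the loose charcoal block is moved by more than 30 mm (distance of charcoal from where it was at the start of the episode above 0.03 m).
It also fails if it takes over 61 s, if anything falls off the work surface, if the arm or the gripper's body presses on something with over 40 N, if the wrist force passes 120 N, or if a joint passes its speed limit or range.

## Working session

There is one attempt and no reset: what is moved stays moved. The work goes in short steps, each a Python script; the robot and the scene stay as the last script left them, time stands still between calls to the robot, and variables do not carry over. Pictures are saved under pics/ and viewed, at most 10 in all, crops included, and the job is handed in when it is done.

```bash
mkdir -p pics; cat > h.py <<'E'
import numpy as np, cv2
from bench import *
def w(cam,p):
    m=camera_model(cam); return np.array(m["rotation"])@np.array(p)+np.array(m["position"])
def cloud(cam,depth,mask):
    m=camera_model(cam);K=np.array(m["K"]);v,u=np.nonzero(mask&(depth>0));d=depth[v,u]
    uv=cv2.undistortPoints(np.stack([u,v],1).astype(float)[:,None],K,np.array(m.get("distortion",np.zeros(5)),float))[:,0]
    P=np.stack([uv[:,0]*d,-uv[:,1]*d,-d],1)
    return P@np.array(m["rotation"]).T+np.array(m["position"])
E
python3 - <<'E'
from h import *
im={}
print(camera_model("top"))
for c in("top","scene"):
    p,d=capture(c);cv2.imwrite(f"pics/{c}1.png",p);np.save(f"{c}d.npy",d)
    for n in("rod_tip","cedar","cap","charcoal"):
        for r in place_of(c,n)[:2]: print(c,n,round(r["score"],2),w(c,r["point"]).round(1))
        if n!="rod_tip":
            for r in regions_of(c,n)[:2]:
                P=cloud(c,d,r["pixels"]); z=np.percentile(P[:,2],95)
                t=P[P[:,2]>z-5]; R=cv2.minAreaRect(t[:,:2].astype(np.float32))
                print("  reg",round(r["score"],2),len(P),z.round(1),R)
print(read_t(),read_orientation())
E
```

```text
{'K': array([[450.30490636,   0.        , 321.55061614],
       [  0.        , 450.30490636, 233.64857367],
       [  0.        ,   0.        ,   1.        ]]), 'position': array([493.76175367, -78.20100438, 799.09096616]), 'rotation': array([ 0.0599756, -0.0363255, -1.5800723])}
top rod_tip 0.65 [1564.8  992.8 1870.1]
top cedar 0.85 [1699.5 1127.6 2004.8]Traceback (most recent call last):
  File "<stdin>", line 10, in <module>
  File "h.py", line 9, in cloud
    return P@np.array(m["rotation"]).T+np.array(m["position"])
           ~~~~~~~~~~~~~~~~~~~~~~~~~~~^~~~~~~~~~~~~~~~~~~~~~~~
ValueError: operands could not be broadcast together with shapes (686,) (3,)
```

Rotation is roll/pitch/yaw; fix.

```bash
sed -i 's/np.array(m\["rotation"\])/rm(m["rotation"])/g' h.py; cat >> h.py <<'E'
from scipy.spatial.transform import Rotation as Ro
def rm(r): return Ro.from_euler("xyz",r).as_matrix()
E
python3 - <<'E'
from h import *
for c in("top","scene"):
    p,d=capture(c);cv2.imwrite(f"pics/{c}1.png",p);np.save(f"{c}d.npy",d)
    for n in("rod_tip","cedar","cap","charcoal"):
        for r in place_of(c,n)[:2]: print(c,n,round(r["score"],2),w(c,r["point"]).round(1))
        if n!="rod_tip":
            for r in regions_of(c,n)[:2]:
                P=cloud(c,d,r["pixels"]); z=np.percentile(P[:,2],95)
                t=P[P[:,2]>z-5]; R=cv2.minAreaRect(t[:,:2].astype(np.float32))
                print("  reg",round(r["score"],2),len(P),z.round(1),R)
print(read_t(),read_orientation(),camera_model("wrist"))
E
```

```text
top rod_tip 0.74 [538.7  87.1 107.8]
top cedar 0.61 [539.6 -25.6  31.7]
  reg 0.56 685 59.8 ((539.3766479492188, -24.197391510009766), (58.00444030761719, 29.907880783081055), 16.198591232299805)
top cap 0.68 [ 485.1 -187.7   25.9]
  reg 0.91 1024 55.8 ((485.08642578125, -187.0503387451172), (54.74889373779297, 46.60401916503906), 29.262958526611328)
top charcoal 0.82 [ 537.8 -308.1   25.9]
  reg 0.84 900 59.3 ((536.9913940429688, -307.4540100097656), (56.93965148925781, 30.902847290039062), 20.43383026123047)
scene rod_tip 0.91 [536.2  83.5 110.3]
scene cedar 0.9 [539.6 -28.9  28.2]
  reg 0.72 994 59.9 ((541.15087890625, -26.689516067504883), (59.83693313598633, 29.886280059814453), 16.171676635742188)
scene cap 0.87 [ 484.9 -188.9   24.9]
  reg 0.88 1167 56.3 ((486.2137756347656, -189.27357482910156), (57.44202423095703, 45.33725357055664), 29.03383445739746)
  reg 0.7 1102 60.0 ((538.3524169921875, -309.8928527832031), (61.90583801269531, 30.824893951416016), 20.082212448120117)
  reg 0.79 1077 59.9 ((538.3524169921875, -309.8928527832031), (61.90583801269531, 30.824893951416016), 20.082212448120117)
1.0 [3.14154376e+00 2.62818077e-05 2.88579519e+00] {'K': array([[390.81195534,   0.        , 321.31985875],
       [  0.        , 390.81195534, 238.36853336],
       [  0.        ,   0.        ,   1.        ]]), 'position': array([ 74.4251423 , 548.45209444, 373.283501  ]), 'rotation': array([-2.67249345e-01, -5.84977983e-04,  1.31396493e+00])}
```

View pics/top1.png

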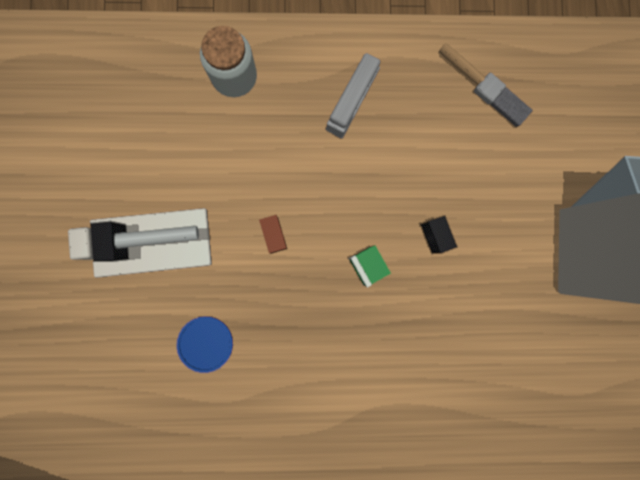

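View pics/scene1.png

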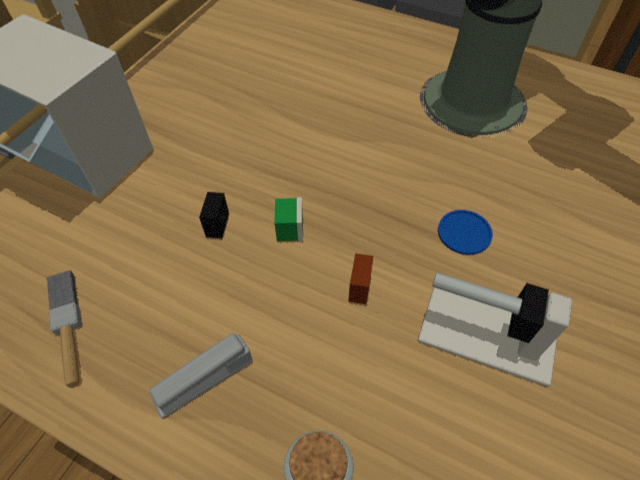

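Top view: the rod runs from its tip at (197,234) to the black block at (110,240). Cedar is at (273,234), the cap at (370,266) with its white rim to the left (+y), and the charcoal at (439,235). The networks agree with this. Next I measure the rod axis from depth.

```bash
python3 - <<'E'
from h import *
for c in("top","scene"):
    d=np.load(f"{c}d.npy");P=cloud(c,d,np.ones(d.shape,bool))
    t=P[(abs(P[:,0]-538)<45)&(P[:,1]>60)&(P[:,1]<198)&(P[:,2]>100)&(P[:,2]<126)]
    vx,vy,x0,y0=cv2.fitLine(t[:,:2].astype(np.float32),cv2.DIST_HUBER,0,.01,.01).ravel()
    s=np.sign(vy);print(c,len(t),"yaw",np.degrees(np.arctan2(-vx*s,vy*s)).round(2),"x at y=85",(x0+(85-y0)*vx/vy).round(1),"ymin/1%",t[:,1].min(),np.percentile(t[:,1],1),"ztop",np.percentile(t[:,2],[50,95]))
    for y in range(80,200,20):
        q=t[abs(t[:,1]-y)<8]
        if len(q):print(y,len(q),q[:,0].min().round(1),q[:,0].max().round(1),np.percentile(q[:,2],95).round(1))
    b=P[(abs(P[:,0]-538)<60)&(P[:,1]>60)&(P[:,1]<300)&(P[:,2]>5)&(P[:,2]<18)]
    print("foot",cv2.minAreaRect(b[:,:2].astype(np.float32)))
    b=P[(abs(P[:,0]-538)<60)&(P[:,1]>200)&(P[:,1]<300)&(P[:,2]>132)]
    print("post",len(b),b.mean(0),cv2.minAreaRect(b[:,:2].astype(np.float32)))
E
```

```text
top 1140 yaw 5.92 x at y=85 538.3 ymin/1% 84.54324434929553 85.28159378703067 ztop [119.04115242 121.92714117]
80 57 528.1 547.7 120.5
100 157 526.6 547.9 121.9
120 157 523.8 546.6 121.7
140 156 522.4 545.2 122.1
160 157 521.0 542.5 122.1
180 157 518.3 541.0 121.9
foot ((528.7733764648438, 188.85806274414062), (100.1980972290039, 200.92481994628906), 5.594264984130859)
post 661 [522.66565078 247.43098392 136.65154712] ((526.1150512695312, 236.1890869140625), (51.63189697265625, 55.77819061279297), 2.943499803543091)
scene 1346 yaw 5.84 x at y=85 545.8 ymin/1% 82.69629488316536 84.1339909446622 ztop [118.80065653 121.84734805]
80 57 531.7 552.6 121.4
100 180 528.0 550.2 121.8
120 186 525.7 548.5 121.9
140 185 524.7 547.2 121.8
160 191 522.9 544.2 122.0
180 195 520.8 542.8 121.7
foot ((530.93359375, 187.3086395263672), (100.47859954833984, 200.0966339111328), 5.562746524810791)
post 709 [526.45121779 245.96323056 136.7283867 ] ((525.338134765625, 231.76571655273438), (47.79594421386719, 59.9197883605957), 4.864759922027588)
```

```bash
cat >> h.py <<'E'
TIP=np.array([539.5,84.,110.5]); RY=np.radians(5.8)
U=np.array([-np.sin(RY),np.cos(RY),0])
def ori(a):
    c=[[np.pi,0,a+s*np.pi/2] for s in(1,-1)]
    c[0][2]=np.arctan2(np.sin(c[0][2]),np.cos(c[0][2]));c[1][2]=np.arctan2(np.sin(c[1][2]),np.cos(c[1][2]))
    return c
def look(names,pic=None,cams=("top","scene")):
    for c in cams:
        p,d=capture(c)
        if pic:cv2.imwrite(f"pics/{pic}_{c}.png",p)
        for n in names:
            for r in place_of(c,n)[:1]: print(c,n,round(r["score"],2),w(c,r["point"]).round(1))
            for r in regions_of(c,n)[:1]:
                P=cloud(c,d,r["pixels"]);z=np.percentile(P[:,2],95);t=P[P[:,2]>z-5]
                print("  reg",len(P),z.round(1),cv2.minAreaRect(t[:,:2].astype(np.float32)))
def pick(x,y,a,zg):
    o=min((o for o in ori(a) if solve_ik([x,y,zg],o) is not None),key=lambda o:abs(solve_ik([x,y,zg],o)[5]-0))
    print("ori",o,solve_ik([x,y,zg],o))
    move_ptp([x,y,140],o); movel([x,y,zg],max_speed=100,threshold=15)
    grip(0.0,50); dwell(.2); print("opening",read_opening(),"force",read_gripper_force(),read_tcp_pos())
    s=1 if abs(np.sin((o[2]-a-np.pi/2)/2))<.1 else -1
    return s
E
python3 - <<'E'
from h import *
s=pick(540.2,-25.5,np.radians(16.2),36)
movel([540.2,-25.5,117.5],max_speed=120)
ro=[np.pi,0,RY+s*np.pi/2]
p=TIP-50*U; p[2]=117.5
movel(p,ro,max_speed=80)
print(read_tcp_pos(),read_orientation(),read_opening(),read_contact_force(),read_t())
look(["cedar"],"c1")
E
```

```text
ori [3.141592653589793, 0, np.float64(1.853539665617978)] [-0.18368767  0.54552171 -0.4702521   0.55502252  0.          1.10436532]
opening 0.6714483736346656 force 54.035616517066956 [540.90412763 -25.59336356  36.74534346]
[544.35574477  34.04974116 117.19947776] [-3.14100721e+00  1.49909863e-04  1.67211422e+00] 0.6758337535611213 [ 0.35299387 -0.53389208 -1.58292147] 6.9667
top cedar 0.54 [545.   34.7 113.9]
  reg 76 139.1 ((522.0404663085938, 19.478235244750977), (11.753623962402344, 3.1994338035583496), 0.9391390085220337)
scene cedar 0.57 [543.2  34.1 108.2]
  reg 147 140.0 ((567.6365356445312, 47.543487548828125), (59.24954605102539, 6.178102016448975), 12.924726486206055)
```

```bash
python3 - <<'E'
from h import *
p=TIP+78*U; p[2]=117.5
hit=movel(p,max_speed=70,threshold=12); print("thread hit",hit,read_tcp_pos(),read_contact_force())
if not hit:
    p[2]=106.5
    h2=movel(p,max_speed=25,threshold=4); print("lower",h2,read_tcp_pos(),read_contact_force())
print(read_t())
look(["cedar"],"c2")
E
```

```text
thread hit False [531.69641938 161.29592978 117.50670725] [-0.31597647  0.58299714 -1.12998928]
lower True [531.63499016 161.48002663 107.67780646] [0.15043085 0.76922035 4.72592278]
9.6583
top cedar 0.81 [531.5 162.7 102.3]
  reg 654 131.3 ((533.1278686523438, 143.5614471435547), (57.80652618408203, 35.56050109863281), 1.4668692350387573)
scene cedar 0.71 [530.1 159.2 101.7]
  reg 307 131.0 ((538.8909301757812, 151.05728149414062), (62.33049392700195, 14.861371040344238), 1.4704686403274536)
```

View pics/c2_scene.png

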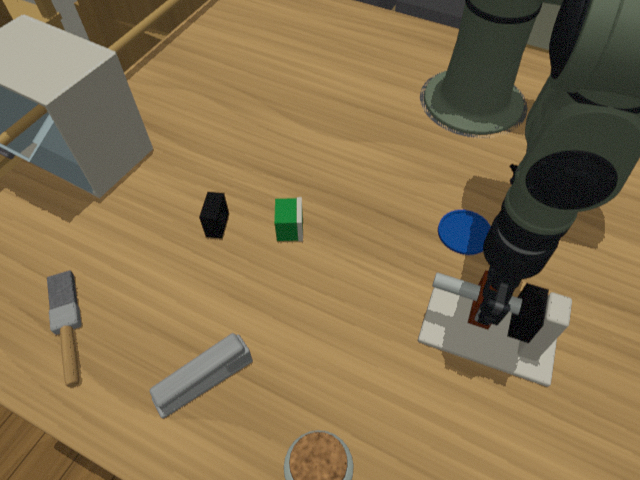

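The block is threaded at about (485,305), in front of the black block, with 4.7 N of support from the rod at the expected drop. I'll release it and fetch the cap.

```bash
python3 - <<'E'
from h import *
grip(1.0); dwell(.2)
p=read_tcp_pos(); movel([p[0],p[1],210],max_speed=150)
move_ptp([500,-100,200],read_orientation())
look(["cedar"],"c3")
x,y=485.6,-188.
s=pick(x,y,np.radians(29.2),34)
movel([x,y,117.5],max_speed=120)
p=TIP-65*U; p[2]=117.5
move_ptp(p,[np.pi,0,RY+s*np.pi/2]); dwell(.2)
print(read_tcp_pos(),read_orientation(),read_opening(),read_contact_force(),read_t())
look(["cap"],"p1")
E
```

```text
top cedar 0.81 [531.2 161.8 101.6]
  reg 1126 130.8 ((530.880615234375, 162.7128143310547), (58.029964447021484, 31.206666946411133), 6.00229549407959)
scene cedar 0.96 [529.1 161.4 101.8]
  reg 1409 130.7 ((532.742431640625, 160.3157196044922), (59.72775650024414, 30.091243743896484), 5.765292644500732)
ori [3.141592653589793, 0, np.float64(2.080432468377241)] [-0.51119699  0.52141521 -0.52576636  0.52361475  0.          0.54996319]
opening 0.6245668123391285 force 53.20744514465332 [ 486.11850184 -188.29444012   34.62591826]
[545.95893877  17.93987669 117.38617876] [-3.14132713e+00  1.51203420e-04  1.66997013e+00] 0.6230997989433132 [ 0.29326409 -0.04332569 -0.16992988] 17.05
top cap 0.46 [544.7  17.9 109.2]
scene cap 0.83 [546.2  16.9 111.2]
  reg 543 139.5 ((560.6658325195312, 24.292400360107422), (43.65208435058594, 82.00540161132812), 47.8720817565918)
```

View pics/p1_scene.png

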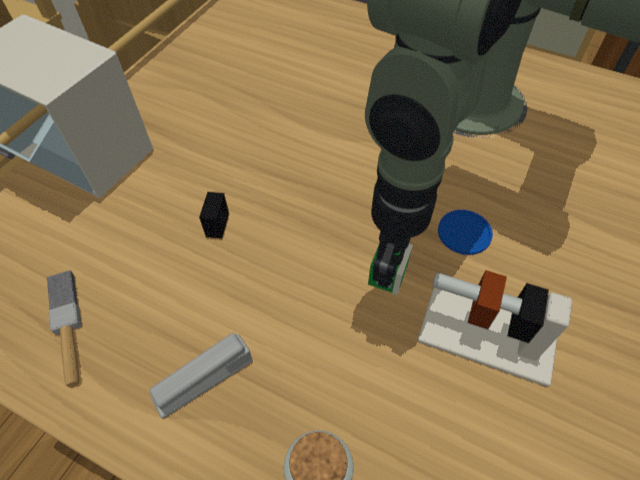

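Cedar hangs at (488,300). The cap is held at (390,268) with its white rim facing the rod tip at (438,280). Now I push it on.

```bash
python3 - <<'E'
from h import *
p=TIP-5*U; p[2]=117.5
hit=movel(p,max_speed=60,threshold=10); print("hit",hit,read_tcp_pos())
if not hit:
    p=TIP+25*U; p[2]=117.5
    hit=movel(p,max_speed=25,threshold=8)
    q=np.array(read_tcp_pos()); print("push",hit,"y along",(q-TIP)@U,read_contact_force())
    q=q-1*U; q[2]=106.5
    print("lower",movel(q,max_speed=25,threshold=4),read_tcp_pos(),read_contact_force())
look(["cap"],"p2")
print(read_t())
E
```

```text
hit False [540.07205156  78.77468865 117.46959762]
push True y along 17.2328792485698 [-0.08713437 -0.83857175 -0.272048  ]
lower True [537.3480568  100.34703579 107.59658876] [-0.33222944 -0.28700522  4.46343504]
top cap 0.9 [535.1 100.9  99.3]
  reg 609 128.5 ((538.2642211914062, 85.85266876220703), (53.249000549316406, 15.54859733581543), 5.393266201019287)
scene cap 0.71 [535.1  98.8  99.9]
  reg 522 128.6 ((556.7240600585938, 93.90656280517578), (87.1214599609375, 34.22981643676758), 42.83374786376953)
20.0833
```

View pics/p2_scene.png

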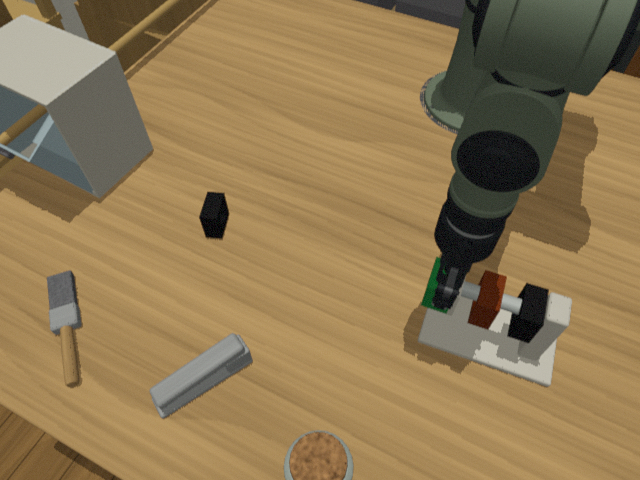

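The cap bottomed out at 17.2 mm, which is fully home, and now rests on the rod. Next: release, retreat and check.

```bash
python3 - <<'E'
from h import *
grip(1.0); dwell(.2)
p=read_tcp_pos(); movel([p[0],p[1],215],max_speed=120)
move_ptp([480,-100,230],read_orientation()); dwell(.5)
look(["cap","cedar","charcoal"],"e"); print(read_t(),TIP+17*U,TIP+78*U)
E
```

```text
top cap 0.84 [538.8  99.9 100.4]
  reg 1300 128.9 ((536.569580078125, 101.6574935913086), (53.93818664550781, 46.8505744934082), 5.1889328956604)
top charcoal 0.5 [531.1 165.4 102.7]
scene cap 0.57 [538.1 102.1  99. ]
scene cedar 0.91 [531.2 159.8  99.1]
  reg 1470 130.7 ((532.71875, 160.28533935546875), (60.6357307434082, 30.348901748657227), 5.547482013702393)
scene charcoal 0.71 [ 539.  -308.6   29. ]
  reg 1077 60.0 ((538.153564453125, -310.335693359375), (61.21597671508789, 30.860252380371094), 20.387941360473633)
23.8083 [537.78204295 100.91297205 110.5       ] [531.61760882 161.60069529 110.5       ]
```

View pics/e_scene.png

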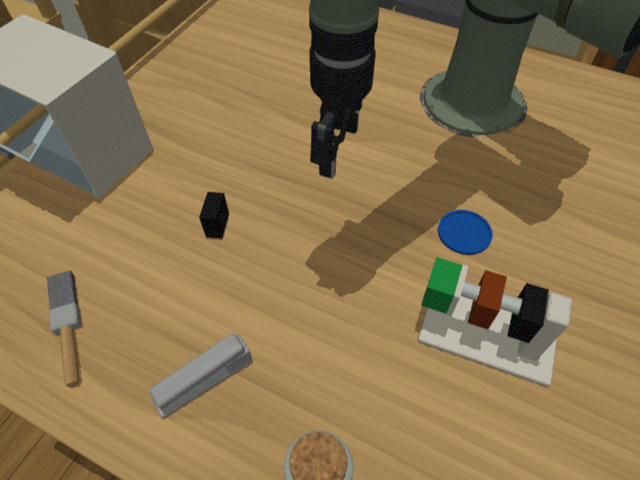

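The cap hangs level on the tip at (445,285), cedar is behind it at (488,300), the charcoal hasn't moved from (214,215), and the arm is clear.

```bash
python3 -c "
from bench import *
print(sign_off())"
```

```text
the job is handed in; nothing more can be done
None
```

The job is handed in: the cedar block hangs on the rod about 77 mm behind the tip, the cap is fully home at about 16–17 mm, the loose charcoal block is where it started, and the arm was clear of everything at about 24 s of the 61 s allowed; the sign-off returned no verdict.

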